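# Pick the spacer that takes up the slack in a crate of biscuit cartons

### The job

The gift cartons in the grey crate must not slide about in the car: find by trial the thickest of the four spacer boards that goes down into the gap at the end of the row without forcing, and slide it by hand, not dropped, all the way to the crate floor, upright. Boards that you tried and that jam or sit loose go back upright in a slot of the wooden stand; the cartons crush easily, so push only lightly, and leave everything else on the table where it is.

Things in the scene. Friction and masses are not known exactly. Their poses are not given: they have to be found in the camera images.
- crate: grey crate fixed on the table, 200 (x) by 300 (y) by 120 mm high, rigid walls and floor 5 mm thick; origin at the centre of its underside, y along its length, z up. In it a tight row of four white gift cartons with brown windows ('row' in any rules; it cannot move and its place is not measured), from the dark pad at the +y end to the gap before the -y end wall. Carton tops flat, 95 mm above the crate's underside; 35 N crushes the card
- gap_wall (a point): the gap: this point is on the inner face of the crate's -y end wall, mid-width, level with the rim (crate frame 0, -145, 120 mm). From that face to the row (towards crate +y) the gap is 12 to 23 mm wide, even, how wide must be found by trial; 190 mm long (x), open down to the crate floor, 115 mm below this point. A spacer is right with under 4 mm of play; one always is
- stand: slotted stand of light wood fixed on the table, 120 (x) by 276 (y) by 45 mm high, origin at the centre of its underside. Four slots along x, open at both ends, 24 mm wide, at y = -105, -35, 35, 105 mm, floor 10 mm above the underside. Each spacer starts in the middle of a slot, its x and y along the stand's
- spacer_yellow_mid (a point): middle of the yellow spacer, a stiff plastic board 90 mm wide (x), 11 mm thick (y), 120 mm high, plus a lifting tab, equally thick, 36 mm wide, 40 mm high, on the middle of its top edge. This point is half-way up: 80 mm above the foot, 80 mm below the tab's top. Foot edges rounded 1.5 mm. 50 to 165 g. Starts upright in any of the stand's slots
- spacer_blue_mid (a point): middle of the blue spacer, a stiff plastic board 90 mm wide (x), 14 mm thick (y), 120 mm high, plus a lifting tab, equally thick, 36 mm wide, 40 mm high, on the middle of its top edge. This point is half-way up: 80 mm above the foot, 80 mm below the tab's top. Foot edges rounded 1.5 mm. 50 to 165 g. Starts upright in any of the stand's slots
- spacer_red_mid (a point): middle of the red spacer, a stiff plastic board 90 mm wide (x), 17 mm thick (y), 120 mm high, plus a lifting tab, equally thick, 36 mm wide, 40 mm high, on the middle of its top edge. This point is half-way up: 80 mm above the foot, 80 mm below the tab's top. Foot edges rounded 1.5 mm. 50 to 165 g. Starts upright in any of the stand's slots
- spacer_green_mid (a point): middle of the green spacer, a stiff plastic board 90 mm wide (x), 20 mm thick (y), 120 mm high, plus a lifting tab, equally thick, 36 mm wide, 40 mm high, on the middle of its top edge. This point is half-way up: 80 mm above the foot, 80 mm below the tab's top. Foot edges rounded 1.5 mm. 50 to 165 g. Starts upright in any of the stand's slots
- label_roll: bystander: pink roll of labels, 54 mm across, 22 mm high, lying on the cartons' tops towards the crate's +y half; origin at the centre of its underside
- tape: bystander: black tape dispenser, 50 by 110 by 80 mm high; origin under its middle
- mug: bystander: blue mug, 80 mm across, 92 mm high; origin at the centre of its underside
- ribbon: bystander: red ribbon spool, 68 mm across, 34 mm high; origin at the centre of its underside
- marker: bystander: white and black marker pen, 130 mm long, 15 mm thick, lying on the cartons; origin under its middle
- jam: bystander: jar of jam, 68 mm across, 85 mm high; origin at the centre of its underside

How it is judged:
By the outcome, as a careful person would: the job done as asked, in the order asked, and still so for the second after the job is handed in, with the robot touching nothing.
It also fails if it takes over 72 s, if anything falls off the work surface, if the arm or the gripper's body presses on something with over 40 N, if the wrist force passes 120 N, or if a joint passes its speed limit or range.

### The arm

A 6-joint arm with a two-finger parallel gripper is mounted at the origin on the work surface. World frame = base frame: x ahead of the robot, y to its left, z up, the work surface at z = 0. Lengths are in mm, angles in rad, forces in N, time in s.
With the tool pointing down it reaches from about 400 to 825 mm from the base axis. Payload 7 kg.
Tool frame: the origin (TCP) lies at the very end of the fingers, on their centre line; the grasp point (between the pads) lies 19 mm behind it; z points along the fingers, y is the line along which they close (so a half turn about z gives the same grasp; the last joint's range is limited). The gripper opens to 88 mm and grips with 3 to 60 N. Pads are 19 mm wide; open, the fingers measure 130 mm over their backs; the gripper's body (78 mm by 193 mm) begins 47 mm behind the grasp point.
Start: joints at [1.558, 0.359, 0.012, 0, -1.224, -0.288], TCP at [200.001, 644.666, 226.561] pointing down, gripper open.
Joint ranges: [-3.07, 3.07], [-1.43, 2.12], [-1.02, 1.25], [-3.03, 1.67], [-3.05, -0], [-3.03, 3.03]. Speed limits (rad/s): [2.39, 2.39, 3.01, 3.14, 3.14, 3.14].

### API

Orientations are given as a unit quaternion [x, y, z, w].
In Python, from plant import bot gives the robot as it stands. Calls block until the motion is done:
- bot.move_ptp(position, orientation): joint-space move of the TCP to a pose.
- bot.line_to(position, velocity=150, ori=None): straight line of the TCP; ori=None keeps the orientation; velocity is the mean speed in mm/s.
- bot.move_joints(angles): joint-space move.
- bot.move_gripper(opening, force=None): finger opening in mm; force is the grip in N (None keeps the last); returns when the fingers have stopped.
- bot.pause(seconds).
- bot.solve_ik(position, orientation): joint angles nearest the present ones, or None.
- bot.read_state(): the state.
- bot.camera(name): name is "scene" or "top"; returns the picture (400x640x3 uint8, red, green, blue); there is no depth.
- bot.get_calibration(name): a dict with "fx", "fy", "cx", "cy" (pixels), "distortion" ([k1, k2, p1, p2, k3] as OpenCV has them; the pictures are not rectified), "view" (4x4, takes a point from world to camera coordinates). Camera axes: x right, y up, looking along -z (the intrinsics and any distortion apply to the point x, -y, -z); pixel columns grow to the right and rows downward; lengths in mm; the calibration is good to about 2 mm. A picture is of the moment at which its call begins. get_calibration takes no time and is no camera call.
A pose or a line that the arm cannot do raises bot.Unreachable and nothing moves.
- bot.close_job(): hands the job in; it is judged then, once.
The state is a dict: "t": time; "joint_pos": joint angles; "qvel": joint speeds; "tau": joint torques, N m; "tcp_pos": TCP position; "eef_rot": TCP orientation; "contact_force": force on the tool from outside, world axes, zero at the start; "moment": the same for the moment, N m; "width": finger opening in mm; "finger_force": force on a finger pad.
Only numpy, scipy, OpenCV 4.12 (cv2) and the standard library are available. Lean on these libraries where they do the work, as an engineer would, in place of code of your own. Each camera call takes 0.05 s, during which the arm holds its last target. There are 200 camera calls.

## Working session

There is one attempt and no reset: what is moved stays moved. The work goes in short steps, each a Python script; the robot and the scene stay as the last script left them, time stands still between calls to the robot, and variables do not carry over. Pictures are saved under pics/ and viewed, at most 10 in all, crops included, and the job is handed in when it is done.

```bash
ls; mkdir -p pics; python3 - <<'E'
from plant import bot
import cv2,numpy as np
for n in("scene","top"):
    im=bot.camera(n); cv2.imwrite(f"pics/{n}0.png",im[:,:,::-1]); c=bot.get_calibration(n)
    print(n,{k:(np.round(v,3).tolist()) for k,v in c.items()})
s=bot.read_state();print({k:np.round(v,3).tolist() for k,v in s.items()})
E
```

```text
pics
scene {'fx': 497.431, 'fy': 497.431, 'cx': 322.813, 'cy': 195.606, 'distortion': [-0.153, 0.0, 0.0, 0.0, 0.0], 'view': [[-0.803, 0.596, -0.002, 473.892], [-0.418, -0.561, 0.715, 119.514], [0.424, 0.575, 0.699, -1552.719], [0.0, 0.0, 0.0, 1.0]]}
top {'fx': 384.304, 'fy': 384.304, 'cx': 322.589, 'cy': 199.758, 'distortion': [-0.085, 0.0, 0.0, 0.0, 0.0], 'view': [[0.014, -1.0, 0.001, -55.008], [0.984, 0.014, 0.177, -542.945], [-0.177, -0.001, 0.984, -1016.561], [0.0, 0.0, 0.0, 1.0]]}
{'t': 0.1, 'joint_pos': [1.558, 0.359, 0.011, -0.0, -1.224, -0.288], 'qvel': [0.0, -0.002, 0.003, 0.001, -0.0, -0.002], 'tau': [-0.002, -58.417, 29.375, 7.016, 0.01, -0.0], 'tcp_pos': [199.888, 644.266, 225.723], 'eef_rot': [0.989, -0.15, -0.0, 0.001], 'contact_force': [0.646, -0.268, -1.298], 'moment': [-0.017, 0.017, -0.003], 'finger_force': 0.0, 'width': 87.779}
```

View pics/scene0.png

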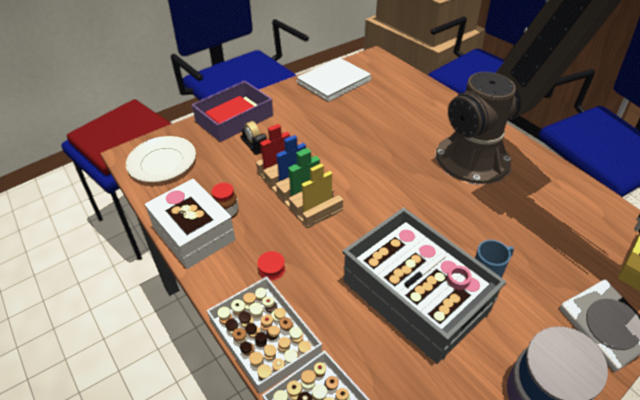

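View pics/top0.png

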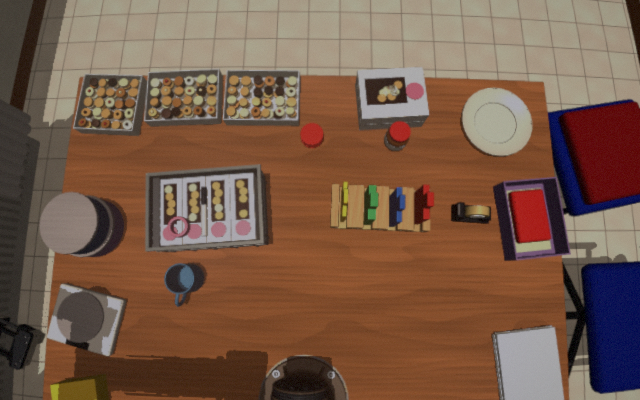

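```bash
python3 - <<'E'
import cv2,numpy as np
a=cv2.imread("pics/top0.png");b=cv2.imread("pics/scene0.png")
A=cv2.resize(a[155:260,135:275],None,fx=2.85,fy=2.85,interpolation=3)
B=cv2.resize(a[170:245,322:442],None,fx=3.3,fy=3.3,interpolation=3)
C=cv2.resize(b[115:230,245:355],None,fx=2.5,fy=2.5,interpolation=3)
D=cv2.resize(b[195:365,335:515],None,fx=2.2,fy=2.2,interpolation=3)
print([x.shape for x in(A,B,C,D)])
o=np.zeros((600,800,3),'u1')
for im,(y,x) in zip((A,B,C,D),((0,0),(0,402),(305,0),(252,402))):
    h=min(im.shape[0],600-y);w=min(im.shape[1],800-x);o[y:y+h,x:x+w]=im[:h,:w]
cv2.imwrite("pics/crop1.png",o)
E
```

```text
[(299, 399, 3), (248, 396, 3), (288, 275, 3), (374, 396, 3)]
```

View pics/crop1.png

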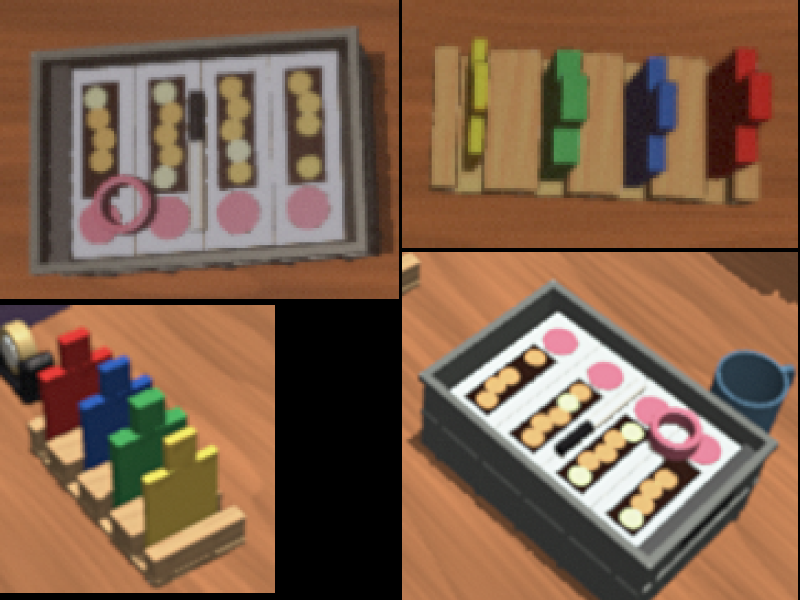

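```bash
cat > h.py <<'E'
import cv2,numpy as np
from plant import bot
def ray(n,px):
    c=bot.get_calibration(n);V=np.array(c["view"]);R=V[:3,:3];t=V[:3,3]
    K=np.array([[c["fx"],0,c["cx"]],[0,c["fy"],c["cy"]],[0,0,1]])
    u=cv2.undistortPoints(np.array(px,float).reshape(-1,1,2),K,np.array(c["distortion"]))[:,0]
    d=np.c_[u[:,0],-u[:,1],-np.ones(len(u))]@R
    return -R.T@t,d
def plane(n,px,z):
    o,d=ray(n,px);return (o+d*((z-o[2])/d[:,2])[:,None])[:,:2]
E
python3 - <<'E'
from h import *
a=cv2.imread("pics/top0.png");hsv=cv2.cvtColor(a,cv2.COLOR_BGR2HSV)
for r in (185,205,225): print(r,'gray',a[r,215:275].max(1).tolist(),'S',hsv[r,240:275,1].tolist())
print('left',hsv[205,142:170].tolist())
# tabs, top faces
for n,(lo,hi) in dict(yellow=(25,33),green=(50,80),blue=(100,125),red=(0,6)).items():
    sub=hsv[170:245,322:442]; m=(sub[...,0]>=lo)&(sub[...,0]<=hi)&(sub[...,1]>150)
    if n=='red': m|=(sub[...,0]>174)&(sub[...,1]>150)
    v=sub[...,2][m]; 
    ys,xs=np.nonzero(m); print(n,m.sum(),xs.min()+322,xs.max()+322,ys.min()+170,ys.max()+170,'V pct',np.percentile(v,[10,50,75,90,99]))
    print(np.where(m,sub[...,2],0)[::1][10:55, xs.min():xs.max()+1][::3].tolist())
E
```

```text
185 gray [171, 166, 166, 168, 150, 96, 71, 70, 90, 137, 168, 174, 175, 173, 176, 174, 173, 175, 171, 136, 92, 133, 166, 168, 170, 169, 170, 167, 141, 96, 72, 64, 83, 143, 171, 173, 174, 168, 122, 83, 77, 74, 90, 112, 123, 117, 78, 58, 58, 52, 56, 73, 81, 82, 86, 119, 129, 135, 131, 134] S [119, 117, 118, 118, 114, 106, 116, 58, 7, 7, 7, 6, 9, 10, 43, 63, 59, 42, 36, 31, 33, 49, 66, 66, 69, 105, 147, 139, 152, 157, 159, 162, 155, 160, 160]
205 gray [130, 168, 171, 170, 170, 167, 144, 96, 82, 120, 169, 173, 173, 171, 161, 159, 175, 175, 173, 170, 131, 80, 72, 70, 74, 70, 70, 74, 76, 71, 69, 69, 74, 91, 147, 171, 173, 176, 168, 117, 76, 70, 74, 94, 119, 123, 124, 81, 57, 54, 53, 58, 75, 79, 83, 84, 119, 129, 133, 135] S [106, 106, 93, 97, 101, 92, 103, 93, 59, 9, 9, 7, 12, 9, 13, 47, 62, 59, 49, 32, 33, 37, 41, 54, 52, 53, 110, 133, 152, 141, 158, 163, 164, 161, 157]
225 gray [166, 170, 165, 167, 167, 170, 170, 167, 168, 163, 159, 172, 175, 174, 173, 158, 155, 172, 173, 172, 171, 169, 169, 167, 168, 169, 165, 167, 169, 168, 170, 166, 168, 166, 167, 170, 171, 173, 173, 168, 114, 74, 71, 
[... 1557 characters left out ...]
0, 0, 0, 0, 0, 0, 0, 0, 0, 0, 0, 0], [0, 166, 170, 166, 143, 0, 0, 0, 0, 0, 0, 0, 0, 0, 0, 0, 0, 0, 0, 0, 0, 0, 0, 0, 0, 0, 0], [137, 166, 169, 168, 122, 0, 0, 0, 0, 0, 0, 0, 0, 0, 0, 0, 0, 0, 0, 0, 0, 0, 0, 0, 42, 0, 0], [0, 115, 116, 114, 0, 0, 0, 0, 0, 0, 0, 0, 0, 0, 0, 0, 0, 0, 0, 0, 0, 0, 0, 0, 0, 0, 0], [0, 0, 0, 0, 0, 0, 0, 0, 0, 0, 0, 0, 0, 0, 0, 0, 0, 0, 0, 0, 0, 0, 0, 0, 40, 0, 0], [0, 0, 0, 0, 0, 0, 0, 0, 0, 0, 0, 0, 0, 0, 0, 0, 0, 0, 0, 0, 0, 0, 0, 0, 0, 0, 0]]Traceback (most recent call last):
  File "<stdin>", line 10, in <module>
    return umr_minimum(a, axis, None, out, keepdims, initial, where)
ValueError: zero-size array to reduction operation minimum which has no identity
```

```bash
python3 - <<'E'
from h import *
a=cv2.imread("pics/top0.png");hsv=cv2.cvtColor(a,cv2.COLOR_BGR2HSV);V=hsv[...,2]
P=[(254,205),(258.1,205),(261.8,205),(253,185),(257.1,185),(260.8,185),(255,225),(258.8,225),(262.6,225)]
o,_=ray("top",[(0,0)]);print("cam",o)
print("carton z95",plane("top",P[0::3],95).round(1).tolist());print("rim in z120",plane("top",P[1::3],120).round(1).tolist());print("rim out",plane("top",P[2::3],120).round(1).tolist())
print("left out",plane("top",[(144.6,205)],120).round(1))
for c in(170,210,250):
    print(c,'top',V[160:185,c].tolist(),'bot',V[235:256,c].tolist())
B=a[170:245,322:442].astype(int)
cm={'yellow':(B[...,2]>95)&(B[...,1]>0.8*B[...,2])&(B[...,0]<.5*B[...,2]),'green':(B[...,1]>1.5*B[...,2])&(B[...,1]>60),'blue':(B[...,0]>1.5*B[...,2])&(B[...,0]>70),'red':(B[...,2]>4*B[...,1])&(B[...,2]>80)}
for n,m in cm.items():
    k,l,s,_=cv2.connectedComponentsWithStats(m.astype('u1'));m=l==1+s[1:,4].argmax()
    print(n,[(r+170,int(np.nonzero(m[r])[0].min())+322,int(np.nonzero(m[r])[0].max())+322) for r in range(75) if m[r].any()])
E
```

```text
cam [ 354.59057193  -48.93577571 1096.85079786]
carton z95 [[518.7, 133.9], [572.8, 139.0], [465.5, 128.9]]
rim in z120 [[514.7, 118.7], [567.5, 123.6], [462.9, 114.7]]
rim out [[514.9, 109.1], [567.6, 113.9], [463.0, 104.9]]
left out [[510.4 419.3]]
170 top [124, 125, 121, 122, 118, 121, 126, 125, 130, 126, 124, 117, 110, 103, 83, 55, 49, 57, 94, 146, 170, 169, 171, 139, 92] bot [164, 166, 167, 167, 167, 167, 169, 175, 169, 154, 124, 110, 117, 118, 102, 85, 89, 125, 140, 136, 135]
210 top [125, 128, 134, 133, 130, 128, 130, 124, 118, 116, 111, 88, 57, 52, 58, 92, 144, 170, 173, 174, 169, 149, 138, 139, 139] bot [174, 173, 174, 173, 175, 175, 164, 136, 103, 125, 128, 114, 76, 80, 121, 144, 151, 149, 147, 150, 145]
250 top [123, 128, 132, 135, 130, 121, 118, 114, 87, 57, 50, 52, 87, 144, 171, 174, 171, 174, 173, 174, 173, 174, 175, 173, 173] bot [175, 175, 174, 171, 144, 107, 129, 133, 131, 87, 91, 115, 134, 139, 140, 143, 147, 148, 144, 140, 136]
yellow [(182, 344, 347), (183, 343, 347), (184, 343, 347), (185, 343, 347), (186, 343, 347), (187, 343, 347), (188, 343, 347), (189, 343, 3
[... 631 characters left out ...]
189, 396, 401), (190, 396, 401), (191, 396, 401), (192, 396, 401), (193, 396, 401), (194, 396, 401), (195, 396, 403), (196, 396, 404), (197, 397, 404), (198, 400, 404), (199, 400, 404), (200, 400, 404), (201, 399, 404), (202, 399, 404), (203, 400, 404), (204, 400, 404), (205, 399, 404), (206, 400, 404), (207, 399, 404), (208, 400, 403)]
red [(186, 426, 427), (187, 423, 427), (188, 424, 427), (189, 424, 427), (190, 426, 426), (191, 426, 427), (192, 424, 427), (193, 425, 432), (194, 424, 432), (195, 427, 432), (196, 427, 432), (197, 427, 432), (198, 427, 432), (199, 427, 432), (200, 427, 432), (201, 427, 432), (202, 427, 432), (203, 427, 432), (204, 427, 432), (205, 427, 432), (206, 428, 428)]
```

```bash
cat >> h.py <<'E'
E
python3 - <<'E'
from h import *
print("rim in top/bot",plane("top",[(250,168.1),(250,240.2),(210,171.6),(210,242.8)],120).round(1).tolist())
print("left in",plane("top",[(148.2,205)],120).round(1))
for n,e,r0,r1,t in(("yellow",348.4,188.6,203,11),("green",377.4,193.3,206.5,20),("blue",404.4,195,208,14),("red",432.4,192.6,206,17)):
    p=plane("top",[(e,r0),(e,r1)],170); print(n,p.round(1).tolist(),"cx",(p[0,0]-18).round(1),p.mean(0)[0].round(1),"cy",(p.mean(0)[1]+t/2).round(1))
a=cv2.imread("pics/top0.png");V=a.max(2)
# stand outline: S end corners
for c in (334,340): print(c,V[175:190,c].tolist(),V[222:236,c].tolist())
# scene tabs top-most pixels
b=cv2.imread("pics/scene0.png").astype(int)[115:230,245:355]
cm={'yellow':(b[...,2]>95)&(b[...,1]>0.8*b[...,2])&(b[...,0]<.5*b[...,2]),'green':(b[...,1]>1.5*b[...,2])&(b[...,1]>60),'blue':(b[...,0]>1.5*b[...,2])&(b[...,0]>70),'red':(b[...,2]>4*b[...,1])&(b[...,2]>80)}
for n,m in cm.items():
    k,l,s,_=cv2.connectedComponentsWithStats(m.astype('u1'));m=l==1+s[1:,4].argmax()
    rows=[r for r in range(115) if m[r].any()][:9]
    print(n,[(r+115,int(np.nonzero(m[r])[0].min())+245,int(np.nonzero(m[r])[0].max())+245) for r in rows])
E
```

```text
rim in top/bot [[612.8, 144.4], [423.7, 135.6], [602.1, 250.3], [415.2, 238.1]]
left in [[510.5 409.5]]
yellow [[550.6, -111.0], [514.6, -111.0]] cx 532.6 532.6 cy -105.5
green [[539.8, -182.5], [506.8, -182.1]] cx 521.8 523.3 cy -172.3
blue [[536.5, -249.3], [504.0, -248.5]] cx 518.5 520.2 cy -241.9
red [[543.5, -319.5], [509.9, -318.2]] cx 525.5 526.7 cy -310.4
334 [131, 132, 131, 129, 130, 129, 126, 129, 123, 154, 170, 169, 169, 170, 169] [168, 166, 170, 164, 115, 82, 108, 125, 133, 136, 134, 137, 136, 142]
340 [129, 128, 131, 131, 133, 131, 129, 130, 131, 133, 129, 122, 149, 156, 155] [155, 167, 171, 169, 168, 163, 117, 121, 133, 136, 136, 137, 136, 137]
yellow [(163, 319, 320), (164, 318, 322), (165, 315, 323), (166, 313, 322), (167, 311, 322), (168, 310, 322), (169, 310, 322), (170, 310, 322), (171, 311, 330)]
green [(148, 303, 305), (149, 301, 308), (150, 299, 309), (151, 296, 309), (152, 296, 309), (153, 296, 309), (154, 296, 309), (155, 297, 309), (156, 298, 316)]
blue [(136, 292, 295), (137, 288, 295), (138, 285, 295), (139, 284, 295), (140, 284, 295), (141, 285, 295), (142, 285, 295), (143, 287, 303), (144, 286, 304)]
red [(127, 277, 279), (128, 276, 279), (129, 269, 279), (130, 270, 279), (131, 270, 279), (132, 271, 279), (133, 270, 279), (134, 270, 287), (135, 271, 288)]
```

```bash
cat >> h.py <<'E'
from math import cos,sin
def q(a): return [cos(a/2),sin(a/2),0,0]
def st(): 
    s=bot.read_state(); return s
def wr(n=4):
    f=[];m=[]
    for _ in range(n):
        s=bot.read_state();f.append(s["contact_force"]);m.append(s["moment"]);bot.pause(0.02)
    return np.mean(f,0),np.mean(m,0)
def grab(xy,th,foot=10,op=44,force=25,hover=200):
    bot.move_gripper(op); bot.move_ptp([*xy,hover],q(th)); bot.line_to([*xy,foot+125],200)
    bot.move_gripper(0,force); s=bot.read_state(); return s["width"],s["t"]
E
python3 - <<'E'
from h import *
a=cv2.imread("pics/top0.png");V=a.max(2).astype(float)
def edge(p,lo,hi):  # first crossing below level along profile
    m=(lo+hi)/2
    for i in range(len(p)-1):
        if p[i]>=m>p[i+1]: return i+(p[i]-m)/(p[i]-p[i+1])
T=[]
for c in range(165,250):
    r0=int(170.5-(c-170)*.075); e=edge(V[r0:r0+8,c],55,115); T.append((c,r0+e))  if e is not None else 0
T=plane("top",T,120); k=np.polyfit(T[:,1],T[:,0],1); r=T[:,0]-np.polyval(k,T[:,1]); print("top",k,r.std())
B=[]
for c in range(165,250):
    p=V[238:254,c]; e=None
    for i in range(len(p)-1,1,-1):
        pass
    # outer bottom rim edge: rim(>115)->dark side(<90)
    mn=np.argmin(p[:10]-0) 
    B.append((c,mn))
W=[]
for r in range(180,232):
    c0=254+int((r-205)*.048); p=V[r,c0+5:c0+13]; e=edge(p,58,122)
    if e is not None: W.append((c0+5+e,r))
W=plane("top",W,120); k=np.polyfit(W[:,0],W[:,1],1); r=W[:,1]-np.polyval(k,W[:,0]); print("end outer",k,r.std())
W=[];G=[]
for r in range(180,232):
    c0=254+int((r-205)*.048); p=V[r,c0-3:c0+8]; e=edge(p,74,170)
    if e is not None: G.append((c0-3+e,r))
    p2=V[r,c0+1:c0+8][::-1]; i=p2.argmax(); e=edge(p2[i:],74,122)
    if e is not None: W.append((c0+7-i-e,r))
for n,X,z in(("inner",W,120),("carton",G,95)):
    X=plane("top",X,z);k=np.polyfit(X[:,0],X[:,1],1);print(n,len(X),k,(X[:,1]-np.polyval(k,X[:,0])).std(),np.polyval(k,520))
print("scene tabs",plane("scene",[(290,138.3),(303,151),(316.5,165.6),(274.5,128.5)],170).round(1).tolist())
S=plane("top",[(331.7,227),(429.6,231.5),(332.3,184.2),(404.7,187.6)],45);print("stand",S.round(1).tolist())
for p,t in (([519,-241,135],-.035),([519,-241,310],-.035),([520,127,310],.088),([520,127,130],.088)):print(np.round(bot.solve_ik(p,q(t)),2))
E
```

```text
top [-8.57219744e-02  6.25551491e+02] 0.24555166063966233
end outer [ 0.09046554 62.95424339] 0.2232657975426886
inner 52 [ 0.08097656 77.10964906] 0.2198596127380795 119.21746002219516
carton 52 [ 0.08811186 88.09454491] 0.4189246093829323 133.91271358421983
scene tabs [[523.9, -238.2], [526.7, -172.3], [532.8, -103.5], [533.7, -301.3]]
stand [[468.6, -73.6], [459.3, -344.2], [589.0, -74.2], [582.2, -277.7]]
[-0.09  0.27 -0.34  0.   -0.96  1.63]
[-0.09  0.15 -0.08  0.   -1.34  1.63]
[ 0.61  0.08 -0.16  0.   -1.33  1.05]
[ 0.61  0.22 -0.43  0.   -0.93  1.05]
```

```bash
python3 - <<'E'
from h import *
print(grab((521,-241.5),-.034)); print(wr())
t=st()["t"]; p=st()["tcp_pos"]
bot.line_to([521,-241.5,310],250); w=wr(8); print(w,st()["width"],st()["t"]-t)
bot.move_ptp([520,127.2,285],q(.0865)); bot.pause(.2); print(wr(8),st()["t"],st()["tcp_pos"])
cv2.imwrite("pics/scene1.png",bot.camera("scene")[100:400,200:540,::-1]);
E
```

```text
(13.726012441355898, 5.3667)
(array([-0.52210873, -0.09449834,  4.12721674]), array([-0.02123629,  0.29484076, -0.01385618]))
(array([ 0.30348189,  0.05122835, -1.25228075]), array([-0.03161717,  0.00379808,  0.02064349])) 13.74330260566793 0.9833999999999996
(array([-0.00341508, -0.08268236, -0.74460686]), array([-0.03726884, -0.01641913,  0.00296279])) 8.1333 [520.18112844 126.5973676  285.03740465]
```

View pics/scene1.png

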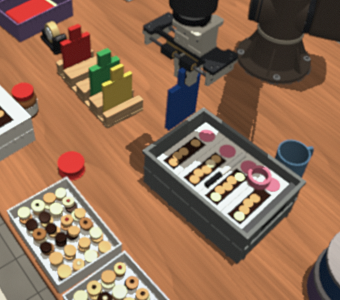

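```bash
cat >> h.py <<'E'
TH=.0865; EX=np.array([cos(TH),sin(TH)]); EY=np.array([-sin(TH),cos(TH)]); W0=np.array([520,119.2])
def cr(u,v,z): return [*(W0+EX*u+EY*v),z]   # u along wall, v from wall face
def loc(p): d=np.array(p[:2])-W0; return np.array([d@EX,d@EY,p[2]])
def F(n=2):
    f,m=wr(n); return np.array([f[:2]@EX,f[:2]@EY,f[2],m[2]])
def touch(u,v,z,dv,lim,base,vmax,th=TH,axis=1):
    """step along v until the force on the board along v exceeds lim"""
    while abs(v)<=abs(vmax) or (vmax-v)*dv>0:
        v+=dv; bot.line_to(cr(u,v,z),25,q(th)); f=F()-base
        if abs(f[axis])>lim: break
        if (vmax-v)*dv<=0: return v,f,False
    return v,f,True
E
python3 - <<'E'
from h import *
bot.line_to(cr(0,8,232),150); base=F(8); print(base, loc(st()["tcp_pos"]),st()["t"])
bot.line_to(cr(0,8,225),50); print(F()-base)
v,f,ok=touch(0,8,225,-.5,2.5,base,2); print(v,f,ok,loc(st()["tcp_pos"]),st()["t"])
E
```

```text
[-0.31509309  1.2968354  -1.01311668 -0.01748685] [  0.58237166   8.1686809  233.20453825] 8.8167
[ 0.33073465  0.16890024 -1.06927528  0.03023258]
7.0 [-0.42420883  3.99252537 -0.74968892  0.00711398] True [5.96840183e-02 7.52746737e+00 2.25005246e+02] 9.7083
```

```bash
cat >> h.py <<'E'
def down(u,v,z,zend,base,lim=5,dz=2.5,th=TH,vel=40):
    while z>zend:
        z=max(z-dz,zend); bot.line_to(cr(u,v,z),vel,q(th)); f=F(1)-base
        if f[2]>lim or abs(f[1])>12: return z,f,False
    return z,f,True
E
python3 - <<'E'
from h import *
bot.line_to(cr(0,8.0,225),25); bot.pause(.2); base=F(8); print(base)
r=down(0,7.9,225,200,base); print(r,loc(st()["tcp_pos"]),F()-base,st()["t"])
E
```

```text
[ 4.93592261e-01  3.51539449e+00 -1.29624130e+00 -1.65642081e-03]
(200.0, array([0.04933249, 1.23879993, 0.59294126, 0.02635708]), True) [-1.21668777e-02  7.96335400e+00  1.99708858e+02] [1.38492071 1.17999742 0.62845128 0.03930885] 12.9917
```

```bash
python3 - <<'E'
from h import *
for v in np.arange(7,12.1,.5):
    bot.line_to(cr(0,v,200),25); bot.pause(.05); f=F(3); print(v,loc(st()["tcp_pos"]).round(2),f.round(2))
    if v>8 and f[1]<-4: break
print(st()["t"])
E
```

```text
7.0 [  0.     7.58 199.71] [ 1.    7.05 -0.39 -0.02]
7.5 [-1.0000e-02  7.8300e+00  1.9971e+02] [ 1.18  5.84 -0.66 -0.02]
8.0 [-5.0000e-02  7.9700e+00  1.9972e+02] [ 2.68  4.59 -2.22  0.01]
8.5 [ -0.3    8.17 199.81] [ 1.52  2.71 -1.43 -0.01]
9.0 [ -0.41   8.53 199.9 ] [ 0.26  0.03 -0.38  0.01]
9.5 [-1.7000e-01  9.2900e+00  1.9995e+02] [-0.37 -0.17 -0.82  0.02]
10.0 [ -0.2    9.62 199.94] [-0.2  -2.37 -0.26 -0.02]
10.5 [-1.9000e-01  1.0060e+01  1.9995e+02] [-0.24 -5.13  0.45  0.02]
15.7917
```

```bash
python3 - <<'E'
from h import *
bot.line_to(cr(0,9.25,200),25); bot.pause(.1); b=F(6); print(b)
r=down(0,9.25,200,136,b,lim=5,dz=4,vel=50); print(r,st()["t"],F(4)-b)
if r[2]:
    r=down(0,9.25,136,126,b,lim=4,dz=1,vel=20); print(r,loc(st()["tcp_pos"]),st()["width"],F(4)-b,st()["t"])
cv2.imwrite("pics/scene2.png",cv2.resize(bot.camera("scene")[180:360,330:520,::-1],None,fx=3,fy=3))
E
```

```text
[-0.58003234 -2.30075355 -0.69612896  0.0091317 ]
(136, array([ 0.55575583,  0.35278502, -0.82514424, -0.01486144]), True) 20.5083 [ 0.80463763  0.75111812 -0.51943446  0.00933322]
(130, array([ 0.4014657 ,  0.33141418,  5.34260216, -0.04565271]), False) [1.15029628e-01 9.23991479e+00 1.30554514e+02] 13.56120057723629 [-0.90594831 -0.47592301  6.04836863 -0.02948302] 22.2417
```

View pics/scene2.png

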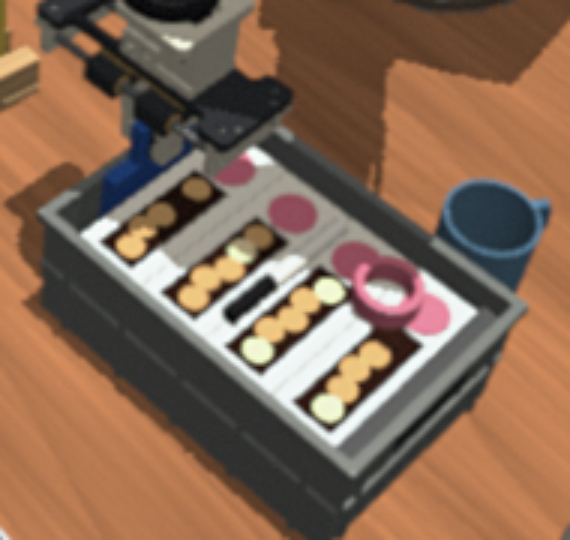

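```bash
python3 - <<'E'
from h import *
bot.line_to(cr(0,9.25,130.6),20); bot.move_gripper(44); bot.pause(.2); print(F(4))
bot.line_to(cr(0,9.25,300),150); bot.move_ptp([450,-30,330],q(0)); bot.pause(.3); print(st()["t"])
a=bot.camera("scene");b=bot.camera("top")
A=cv2.resize(a[180:360,330:520],(570,540)); B=cv2.resize(b[155:260,135:275],(230,173),interpolation=3)
o=np.zeros((540,800,3),'u1');o[:,:570]=A;o[:173,570:]=B;cv2.imwrite("pics/fin.png",o[:,:,::-1])
E
```

```text
[ 0.18505064  0.30683476  0.10964668 -0.00075113]
25.85
```

View pics/fin.png

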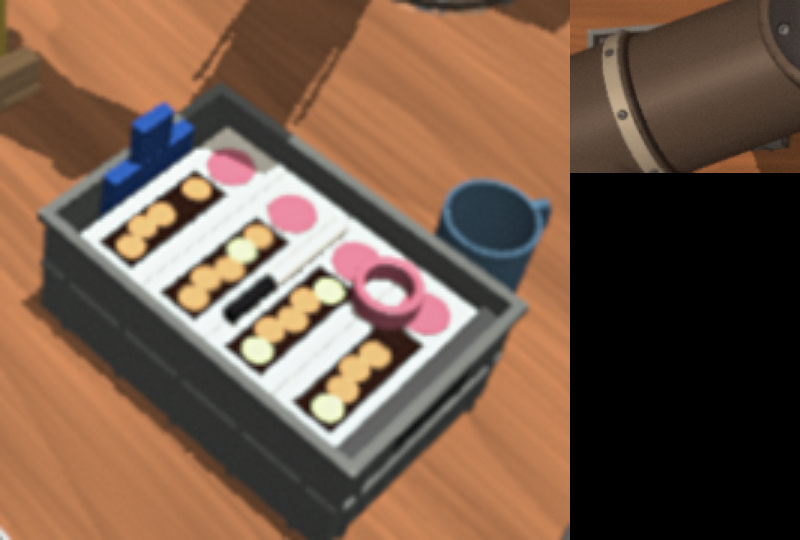

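The picture shows the blue board upright in the gap. Its shoulders are just above the rim at about (150,170), and the marker and label roll are where they were.

```bash
python3 -c "
from plant import bot
print(bot.close_job())"
```

```text
the job is handed in; nothing more can be done
None
```

The blue 14 mm spacer stands upright on the crate floor with about 1 mm of play (gap about 15 mm by touch and camera, so red and green were judged too thick without being tried); the job was handed in at about 26 s.

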